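Put the balance's calibration weights away in their own boxes

TASK

The balance check is finished: put the four steel calibration weights away, each standing upright and fully down in the well of its own open wooden box - the largest weight in the largest box and so on down to the smallest in the smallest. Lower them in rather than dropping them, do not knock any weight over, and leave the bottle and the pliers where they are.

Things in the scene. Friction and masses are not known exactly. Their poses are not given: they have to be found in the camera images.
- weight_500: the largest of four bright steel calibration weights (500 g), standing on the bench: a round body 42 mm across, a thin neck and a round knob on top; 60 mm tall in all. The knob is 24 mm across and fills the top 13 mm; below it there is only the neck and, 21 mm below the top, the shoulder of the body. Origin: centre of the underside, z up along the axis. Any yaw looks the same.
- weight_200: the second largest of four bright steel calibration weights (200 g), standing on the bench: a round body 32 mm across, a thin neck and a round knob on top; 45 mm tall in all. The knob is 19 mm across and fills the top 11 mm; below it there is only the neck and, 17 mm below the top, the shoulder of the body. Origin: centre of the underside, z up along the axis. Any yaw looks the same.
- weight_100: the second smallest of four bright steel calibration weights (100 g), standing on the bench: a round body 24 mm across, a thin neck and a round knob on top; 39 mm tall in all. The knob is 15 mm across and fills the top 10 mm; below it there is only the neck and, 14 mm below the top, the shoulder of the body. Origin: centre of the underside, z up along the axis. Any yaw looks the same.
- weight_50: the smallest of four bright steel calibration weights (50 g), standing on the bench: a round body 18 mm across, a thin neck and a round knob on top; 30 mm tall in all. The knob is 12.5 mm across and fills the top 9 mm; below it there is only the neck and, 12 mm below the top, the shoulder of the body. Origin: centre of the underside, z up along the axis. Any yaw looks the same.
- box_500: box of the largest weight: largest of four open square wooden boxes (lids off), loose, 200 g, 80 mm square, 28 mm tall, outer shoulder 5 mm lower. In its middle a round well with grey felt floor, 58 mm across, 20 mm deep; mouth bevelled 1.5 mm; the weight has about 8 mm of play all round. Origin: centre of the underside; z up, x and y along the sides; well floor 8 mm above it.
- box_200: box of the second largest weight: second largest of four open square wooden boxes (lids off), loose, 130 g, 68 mm square, 25 mm tall, outer shoulder 5 mm lower. In its middle a round well with grey felt floor, 48 mm across, 17 mm deep; mouth bevelled 1.5 mm; the weight has about 8 mm of play all round. Origin: centre of the underside; z up, x and y along the sides; well floor 8 mm above it.
- box_100: box of the second smallest weight: second smallest of four open square wooden boxes (lids off), loose, 80 g, 58 mm square, 22 mm tall, outer shoulder 5 mm lower. In its middle a round well with grey felt floor, 40 mm across, 14 mm deep; mouth bevelled 1.5 mm; the weight has about 8 mm of play all round. Origin: centre of the underside; z up, x and y along the sides; well floor 8 mm above it.
- box_50: box of the smallest weight: smallest of four open square wooden boxes (lids off), loose, 50 g, 48 mm square, 20 mm tall, outer shoulder 5 mm lower. In its middle a round well with grey felt floor, 34 mm across, 12 mm deep; mouth bevelled 1.5 mm; the weight has about 8 mm of play all round. Origin: centre of the underside; z up, x and y along the sides; well floor 8 mm above it.
- bottle: bystander: white plastic bottle, 68 mm across, 156 mm tall, standing loose on the bench left of the work. Origin: centre of the underside.
- pliers: bystander: pliers with yellow grips lying loose on the bench beyond the work, 175 mm long, 66 mm wide, 12 mm high. Origin: at bench height near the joint; x towards the jaws.

How it is judged:
At the end, for the whole second after the job is handed in: Each weight stands in the well of the box of its own rank in size: within 10 mm of the box's middle, its underside within 3 mm of the well's floor, tilted less than 5 degrees, weight and box at rest and the box flat; the bottle and the pliers within 30 mm of where they were (horizontal distance between weight_500 and box_500 below 0.01 m and z of weight_500 in the frame of box_500 between 0.004 and 0.011 m and angle between each of weight_500, box_500, weight_200, box_200, weight_100, box_100, weight_50, box_50's own z axis and vertical below 0.09 rad and linear speed of each of weight_500, box_500, weight_200, box_200, weight_100, box_100, weight_50, box_50 below 0.02 m/s and horizontal distance between weight_200 and box_200 below 0.01 m and z of weight_200 in the frame of box_200 between 0.004 and 0.011 m and horizontal distance between weight_100 and box_100 below 0.01 m and z of weight_100 in the frame of box_100 between 0.004 and 0.011 m and horizontal distance between weight_50 and box_50 below 0.01 m and z of weight_50 in the frame of box_50 between 0.004 and 0.011 m and distance of each of bottle, pliers from where it was at the start of the episode below 0.03 m); the robot touches nothing.
It fails at once if a weight is knocked over (angle between any of weight_500, weight_200, weight_100, weight_50's own z axis and vertical above 0.7 rad).
It fails at once if a weight is dropped (moves faster than 0.65 m/s out of the fingers: a fall of over 20 mm) ((linear speed of weight_500 above 0.65 m/s and contact force between the fingers and weight_500 below 0.05 N) or (linear speed of weight_200 above 0.65 m/s and contact force between the fingers and weight_200 below 0.05 N) or (linear speed of weight_100 above 0.65 m/s and contact force between the fingers and weight_100 below 0.05 N) or (linear speed of weight_50 above 0.65 m/s and contact force between the fingers and weight_50 below 0.05 N)).
It fails at once if the bottle or the pliers are pushed about (30 mm or more) (distance of any of bottle, pliers from where it was at the start of the episode above 0.03 m).
It also fails if it takes over 96 s, if anything falls off the work surface, if the arm or the gripper's body presses on something with over 40 N, if the wrist force passes 120 N, or if a joint passes its speed limit or range.

ROBOT

A 7-joint arm with a two-finger parallel gripper is mounted at the origin on the work surface. World frame = base frame: x ahead of the robot, y to its left, z up, the work surface at z = 0. Lengths are in m, angles in rad, forces in N, time in s.
With the tool pointing down it reaches from about 0.4 to 0.85 m from the base axis. Payload 4.4 kg.
Tool frame: the origin (TCP) lies between the finger pads; the fingertips stand 11 mm ahead of it and the grasp point (between the pads) lies 8 mm behind it; z points along the fingers, y is the line along which they close (so a half turn about z gives the same grasp; the last joint's range is limited). The gripper opens to 94 mm and grips with 3 to 60 N. Pads are 16 mm wide; open, the fingers measure 119 mm over their backs; the gripper's body (75 mm by 177 mm) begins 78 mm behind the grasp point.
Start: joints at [-1.322, 0.628, 0.038, 1.517, -0.027, 0.996, -0.02], TCP at [0.201, 0.618, 0.216] pointing down, gripper open.
Joint ranges: [-3.06, 3.06], [-0.37, 2.12], [-1.25, 1.32], [0.18, 2.47], [-1.1, 4.24], [0.23, 1.98], [-2.94, 2.94]. Speed limits (rad/s): [2.57, 2.57, 3.14, 3.14, 3.14, 3.14, 3.14].

INTERFACE

Orientations are given as a unit quaternion [w, x, y, z].
In Python, from station import ctrl gives the robot as it stands.
- The arm moves only by the tool arm_command, never from a script. Its argument "commands" is a list of rows, each a list of 7 numbers: the shift along the world's x, y, z in units of 10 cm (1.0 is 10 cm), then the turn, a rotation vector about the world's x, y, z in units of 90 degrees (1.0 is 90 degrees), then the opening, from -1 (shut) to 1 (fully open). A call has exactly 8 rows; each row shifts and turns the commanded pose from where the row before left it; what a row does not reach is not made up. A row lasts 1/12 s, in which the tool goes at most 41.7 mm and 7.16 degrees, less where a joint would pass 70% of its speed; a pose out of reach is approached as far as the arm can. A call with a number of a shift or a turn outside -1 to 1 is refused whole. A call with a gripper value outside its range is refused whole. The fingers move at their own pace and stop on an object; the grip force is fixed at half the most. Time passes only in rows, so rows that do not move let the fingers close, or fill a call up. It gives the time, the measured TCP pose, the force, the opening and the grip force at its end, in the units of the state.
- ctrl.get_obs(): the state, without advancing time (a new reading comes with each control period).
- ctrl.camera(name): name is "side" or "top"; returns a dict with "img" (480x640x3 uint8, blue, green, red), "K" (3x3 intrinsics, pixels), "k1" (the pictures are not rectified: a ray, as slopes to the right and down, at radius r is drawn at 1 + k1 r^2 times it, then the intrinsics apply), "T" (4x4, takes a point from camera to world coordinates). Camera axes: x right, y down, z forward; pixel columns grow to the right and rows downward; lengths in m; the calibration is good to about 2 mm. A picture is of the moment at which its call begins. There is no depth.
- ctrl.close_job(): hands the job in; it is judged then, once.
Trained networks look in a picture, given as the dict that the camera call returned (one of the last four; its "shot" number tells which), for a name from the list of things; names that differ only in an ending like _2 or _b are one class to them, and where a whole thing is asked for, a point or a joint stands for the part that bears it (a point fixed in the world has none). Each returns a list of dicts, best first, with "confidence" (0 to 1); they miss things now and then, are a little off and sometimes report something else, mostly with a low value. They report only what shows in the picture. A call takes as long as a camera call.
- ctrl.spot_in(thing, picture): "extent" ([left, top, right, bottom] in pixels, round what is visible of it).
- ctrl.tip_of(thing, picture): "at" ([column, row] in pixels: a listed point, or the origin of a listed thing).
The state is a dict: "time": time; "q": joint angles; "dq": joint speeds; "joint_torque": joint torques, N m; "ee_pos": TCP position; "ee_rot": TCP orientation; "ft_force": force on the tool from outside, world axes, zero at the start; "moment": the same for the moment, N m; "finger_gap": finger opening in m; "grip_force": force on a finger pad.
Only numpy, scipy, OpenCV 4.12 (cv2) and the standard library are available. Lean on these libraries where they do the work, as an engineer would, in place of code of your own. Each camera call takes 0.05 s, during which the arm holds its last target. There are 200 camera calls.

## Working session

There is one attempt and no reset: what is moved stays moved. The work goes in short steps, Python scripts to look and compute and a tool call to move; the robot and the scene stay as the last step left them, time stands still between calls to the robot, and variables do not carry over. Pictures are saved under pics/ and viewed, at most 14 in all, crops included, and the job is handed in when it is done.

Besides the shell and the picture viewer there is one more tool, called after "Call:" in YAML: its name, and indented under it one key for each argument. arm_command: Moves the arm, as the interface text tells. Its arguments: {"type":"object","properties":{"commands":{"type":"array"}},"required":["commands"]}

```bash
mkdir -p pics; cat > h.py <<'E'
import numpy as np, cv2
from station import ctrl
def ray(p,c):
    d=cv2.undistortPoints(np.array([[p]],float),c["K"],np.array([c["k1"],0,0,0,0.]))[0,0]
    T=c["T"]; return T[:3,3],T[:3,:3]@np.array([d[0],d[1],1.])
def at(p,c,z):
    o,d=ray(p,c); return (o+d*(z-o[2])/d[2])
def proj(P,c):
    T=np.linalg.inv(c["T"]); q=T[:3,:3]@P+T[:3,3]
    return cv2.projectPoints(q.reshape(1,1,3),np.zeros(3),np.zeros(3),c["K"],np.array([c["k1"],0,0,0,0.]))[0].ravel()
E
python3 - <<'E'
from h import *
for n in("top","side"):
    c=ctrl.camera(n); cv2.imwrite(f"pics/{n}0.png",c["img"]); print(n,c["T"].round(3).tolist(),c["K"][0,0],c["k1"])
    for t in "weight_500 weight_200 weight_100 weight_50 box_500 box_200 box_100 box_50 bottle pliers".split():
        for r in ctrl.tip_of(t,c)[:2]: print(t,"tip",np.round(r["at"],1),round(r["confidence"],2),at(r["at"],c,0).round(4))
        for r in ctrl.spot_in(t,c)[:2]: print("   ext",np.round(r["extent"],1),round(r["confidence"],2))
o=ctrl.get_obs();print(o)
E
```

```text
top [[0.02, -0.998, 0.055, 0.516], [-0.999, -0.021, -0.029, 0.116], [0.03, -0.055, -0.998, 1.171], [0.0, 0.0, 0.0, 1.0]] 586.0996190268332 -0.04308508790293035
weight_500 tip [307.  228.8] 0.68 [0.6021 0.0825 0.    ]
weight_500 tip [490.7 219. ] 0.57 [ 0.6304 -0.2907  0.    ]
   ext [479.7 293.4 495.4 311.6] 0.81
   ext [478.7 209.7 504.3 238.7] 0.79
weight_200 tip [307.  228.8] 0.68 [0.6021 0.0825 0.    ]
weight_200 tip [490.7 219. ] 0.57 [ 0.6304 -0.2907  0.    ]
   ext [479.7 293.4 495.4 311.6] 0.81
   ext [478.7 209.7 504.3 238.7] 0.79
weight_100 tip [307.  228.8] 0.68 [0.6021 0.0825 0.    ]
weight_100 tip [490.7 219. ] 0.57 [ 0.6304 -0.2907  0.    ]
   ext [479.7 293.4 495.4 311.6] 0.81
   ext [478.7 209.7 504.3 238.7] 0.79
weight_50 tip [307.  228.8] 0.68 [0.6021 0.0825 0.    ]
weight_50 tip [490.7 219. ] 0.57 [ 0.6304 -0.2907  0.    ]
   ext [479.7 293.4 495.4 311.6] 0.81
   ext [478.7 209.7 504.3 238.7] 0.79
box_500 tip [231.1 290.9] 0.97 [0.4752 0.2309 0.    ]
box_500 tip [239.6 214.3] 0.66 [0.6283 0.218  0.    ]
   ext [286.7 284.6 316.2 318.2] 0.91
   ext [212.1 270.7 254.
[... 2768 characters left out ...]
ime': 2.1, 'q': array([-1.32174055,  0.62838621,  0.03849093,  1.5173858 , -0.02699487,
        0.99625403, -0.01998568]), 'dq': array([ 0.0017133 ,  0.00030158,  0.00046592, -0.00114866, -0.00043568,
       -0.00105948,  0.00052851]), 'joint_torque': array([ 2.36975775e-04, -5.49584198e+01,  1.14323359e+00, -1.86939973e+01,
       -5.23022201e-02,  1.57526362e-02,  3.53665598e-05]), 'ee_pos': array([0.20127329, 0.61809498, 0.21649176]), 'ee_rot': array([-1.31139706e-05,  1.56778545e-01,  9.87633781e-01,  4.45250236e-05]), 'ft_force': array([ 0.96212653,  0.0427378 , -0.5820487 ]), 'moment': array([-0.01156147,  0.01138483,  0.01353065]), 'grip_force': 0.0, 'finger_gap': 0.09430872662064284}
```

View pics/top0.png

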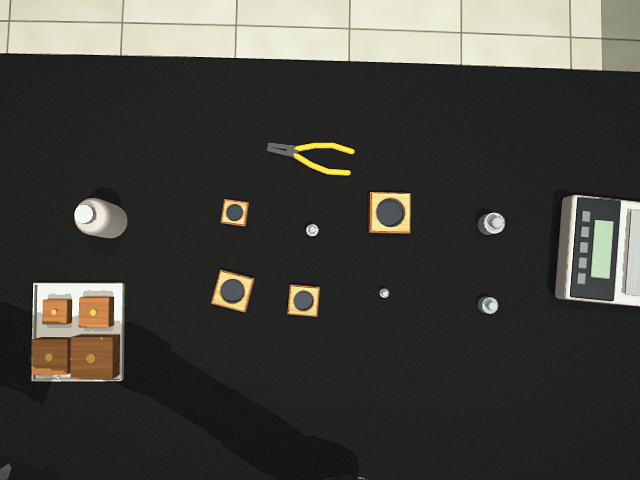

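View pics/side0.png

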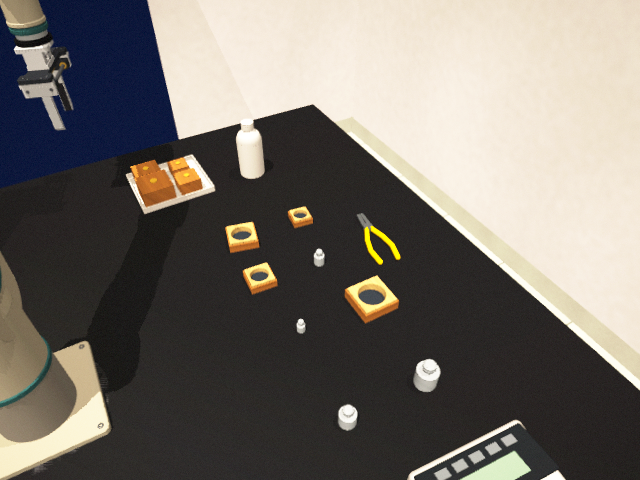

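```bash
cat > m.py <<'E'
from h import *
from scipy.optimize import least_squares
W={500:(42,60,24,13,21),200:(32,45,19,11,17),100:(24,39,15,10,14),50:(18,30,12.5,9,12)}
B={500:(80,28),200:(68,25),100:(58,22),50:(48,20)}
def circ(r,z): a=np.linspace(0,2*np.pi,24,0); return np.c_[r*np.cos(a),r*np.sin(a),0*a+z]
def wpts(k):
    D,H,d,kn,s=np.array(W[k])/1e3
    return np.vstack([circ(D/2,0),circ(D/2,H-s),circ(d/2,H-kn),circ(d/2,H-.002)])
def bpts(k,yaw):
    a,h=np.array(B[k])/1e3; q=np.array([[-1,-1],[1,-1],[1,1],[-1,1]])*a/2
    R=np.array([[np.cos(yaw),-np.sin(yaw)],[np.sin(yaw),np.cos(yaw)]]); q=q@R.T
    return np.vstack([np.c_[q,0*q[:,0]],np.c_[q,0*q[:,0]+h-.005],np.c_[q*.9,0*q[:,0]+h]])
def hull(pts): return cv2.convexHull(np.array(pts,np.float32))
def stats(hl):
    m=cv2.moments(hl); return np.array([m["m10"]/m["m00"],m["m01"]/m["m00"]]),np.sqrt(m["m00"])
def blob(c,near,box,win=45,th=50):
    g=c["img"].astype(int); v=g.max(2)
    m=((g[...,2]-g[...,0]>40) if box else (v>th)).astype(np.uint8)
    x0,y0=(np.array(near)-win).astype(int).clip(0); w=m[y0:y0+2*win,x0:x0+2*win]
    n,l,s,ce=cv2.connectedComponentsWithStats(w)
    i=1+np.argmin([np.hypot(*(ce[j]-(np.array(near)-[x0,y0])))+(1e3 if s[j,4]<20 else 0) for j in range(1,n)])
    p=np.argwhere(l==i)[:,::-1]+[x0,y0]; return hull(p),p
def fit(k,box,cams,z=0,g=None,use=("top","side")):
    # cams: {name:pic}; initial from top pixel
    yaw=0
    hs={}
    for n in use:
        hl,p=blob(cams[n],proj(np.array([*g,z+.015]),cams[n]),box); hs[n]=hl
    if box:
        P=np.array([at(q[0].astype(float),cams["top"],z+B[k][1]/1e3-.003)[:2] for q in hs["top"]],np.float32)
        yaw=np.deg2rad((cv2.minAreaRect(P)[2]+45)%90-45)
    M=bpts(k,yaw) if box else wpts(k)
    pr=lambda x,n: hull([proj(q+[x[0],x[1],z],cams[n]) for q in M])
    r=least_squares(lambda x:np.concatenate([stats(pr(x,n))[0]-stats(hs[n])[0] for n in use]),g,x_scale=.01)
    return r.x,yaw,np.round(r.fun,2),[ (round(stats(hs[n])[1],1),round(stats(pr(r.x,n))[1],1)) for n in use]
E
python3 - <<'E'
from m import *
c={n:ctrl.camera(n) for n in("top","side")}
G={(500,0):(491,223),(200,0):(488,305),(100,0):(312,230),(50,0):(384,293),(500,1):(390,213),(200,1):(233,291),(100,1):(304,301),(50,1):(235,213)}
for (k,b),p in G.items():
    g=at(p,c["top"],.03)[:2]
    for use in(("top","side"),("top",),("side",)):
        if b and use==("side",):continue
        x,y,r,s=fit(k,b,c,0,g,use); print(k,"box" if b else "wt",x.round(4),round(float(np.rad2deg(y)),1),r,s)
E
```

```text
500 wt [ 0.6195 -0.2835] 0.0 [-0.49  0.1   0.22  0.35] [(np.float64(21.8), np.float64(21.9)), (np.float64(26.9), np.float64(26.4))]
500 wt [ 0.6197 -0.2845] 0.0 [0. 0.] [(np.float64(21.8), np.float64(21.9))]
500 wt [ 0.6196 -0.2827] 0.0 [-0. -0.] [(np.float64(26.9), np.float64(26.4))]
200 wt [ 0.4575 -0.2789] 0.0 [-0.76 -0.1   0.28  0.57] [(np.float64(16.5), np.float64(16.5)), (np.float64(21.2), np.float64(20.6))]
200 wt [ 0.4574 -0.2804] 0.0 [-0. -0.] [(np.float64(16.5), np.float64(16.6))]
200 wt [ 0.4576 -0.2778] 0.0 [-0.  0.] [(np.float64(21.2), np.float64(20.6))]
100 wt [0.599  0.0739] 0.0 [-0.32  0.12  0.29  0.36] [(np.float64(10.9), np.float64(11.2)), (np.float64(13.1), np.float64(12.8))]
100 wt [0.5992 0.0732] 0.0 [0. 0.] [(np.float64(10.9), np.float64(11.2))]
100 wt [0.599  0.0752] 0.0 [ 0. -0.] [(np.float64(13.1), np.float64(12.8))]
50 wt [ 0.4773 -0.0715] 0.0 [-0.44  0.24  0.1   0.51] [(np.float64(8.6), np.float64(8.8)), (np.float64(10.9), np.float64(10.8))]
50 wt [ 0.4778 -0.0724] 0.0 [0. 0.] [(np.float64(8.6), np.float64(8.8))]
50 wt [ 0.4777 -0.0703] 0.0 [0. 0.] [(np.flo
[... 176 characters left out ...]
6372 -0.0812] 0.5 [-0. -0.] [(np.float64(40.7), np.float64(41.4))]
200 box [0.4764 0.2275] -13.5 [-0.05 -0.09 -0.04  0.16] [(np.float64(35.5), np.float64(35.3)), (np.float64(28.7), np.float64(27.9))]
200 box [0.4762 0.2274] -13.5 [ 0. -0.] [(np.float64(35.5), np.float64(35.3))]
100 box [0.4603 0.0882] -4.1 [-0.12 -0.13 -0.05  0.25] [(np.float64(30.1), np.float64(29.7)), (np.float64(27.4), np.float64(26.9))]
100 box [0.4601 0.0873] -4.1 [ 0.3  -0.01] [(np.float64(30.1), np.float64(29.7))]
50 box [0.6312 0.2281] -6.9 [-0.1  -0.01  0.05  0.14] [(np.float64(24.9), np.float64(24.8)), (np.float64(19.7), np.float64(19.4))]
50 box [0.6312 0.2279] -6.9 [-0. -0.] [(np.float64(24.9), np.float64(24.8))]
```

Call:
arm_command:
  commands:
    - [0.2,-0.27,0,0,0,0,0]
    - [0.2,-0.27,0,0,0,0,0]
    - [0.2,-0.27,0,0,0,0,0]
    - [0.2,-0.27,0,0,0,0,0]
    - [0.2,-0.27,0,0,0,0,0]
    - [0.2,-0.27,0,0,0,0,0]
    - [0.2,-0.27,0,0,0,0,0]
    - [0.2,-0.27,0,0,0,0,0]

```text
time: 2.87
ee_pos: [0.3621, 0.4008, 0.2167]
ee_rot: [0.0, 0.157, 0.988, 0.0]
ft_force: [0.8, -1.0, 1.0]
finger_gap: 0.0475
grip_force: 0.0
```

Call:
arm_command:
  commands:
    - [0.2,-0.27,0,0,0,0,0]
    - [0.2,-0.27,0,0,0,0,0]
    - [0.2,-0.27,0,0,0,0,0]
    - [0.2,-0.27,0,0,0,0,0]
    - [0.2,-0.27,0,0,0,0,0]
    - [0.2,-0.27,0,0,0,0,0]
    - [0.2,-0.27,0,0,0,0,0]
    - [0.2,-0.27,0,0,0,0,0]

```text
time: 3.53
ee_pos: [0.5221, 0.1847, 0.2167]
ee_rot: [0.0, 0.157, 0.988, 0.0]
ft_force: [0.7, 0.2, 0.6]
finger_gap: 0.0469
grip_force: 0.0
```

Call:
arm_command:
  commands:
    - [0.2,-0.27,0,0,0,0,0]
    - [0.2,-0.27,-0.1,0,0,0,0]
    - [0.2,-0.27,-0.2,0,0,0,0]
    - [0.1,-0.2,-0.3,0,0,0,0]
    - [0.07,-0.1,-0.3,0,0,0,0]
    - [0,0,-0.3,0,0,0,0]
    - [0,0,-0.2,0,0,0,0]
    - [0,0,0,0,0,0,0]

```text
time: 4.2
ee_pos: [0.5951, 0.0743, 0.0723]
ee_rot: [-0.004, 0.157, 0.988, -0.001]
ft_force: [0.1, 0.4, -0.2]
finger_gap: 0.0472
grip_force: 0.0
```

```bash
python3 - <<'E'
from h import *
print(ctrl.get_obs()["ee_pos"])
c=ctrl.camera("side"); p=proj(np.array([.599,.0739,.05]),c).astype(int)
i=c["img"][p[1]-70:p[1]+50,p[0]-80:p[0]+80]; cv2.imwrite("pics/s1.png",cv2.resize(i,None,fx=5,fy=5,interpolation=2))
E
```

```text
[0.59506173 0.07428468 0.0722566 ]
```

View pics/s1.png

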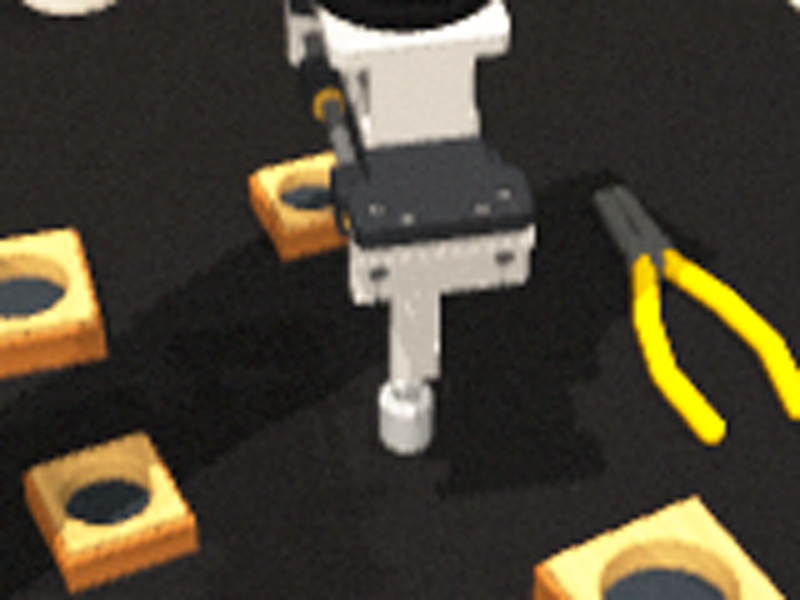

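Call:
arm_command:
  commands:
    - [0,0,0,0,0,0,0]
    - [0.02,0,0,0,0,0,0]
    - [0.02,0,0,0,0,0,0]
    - [0,0,0,0,0,0,0]
    - [0,0,0,0,0,0,0]
    - [0,0,0,0,0,0,0]
    - [0,0,0,0,0,0,0]
    - [0,0,0,0,0,0,0]

```text
time: 4.92
ee_pos: [0.6022, 0.0751, 0.0766]
ee_rot: [0.0, 0.157, 0.988, 0.0]
ft_force: [-0.6, -0.3, 0.4]
finger_gap: 0.0469
grip_force: 0.0
```

```bash
python3 - <<'E'
from h import *
o=ctrl.get_obs();print(o["q"].round(3),o["ee_pos"],o["ee_rot"].round(4),o["dq"].round(3))
E
```

```text
[-0.198  0.744  0.045  1.76  -0.051  0.639  1.132] [0.60218732 0.07509723 0.07660685] [0.     0.1567 0.9876 0.    ] [ 0.001  0.002 -0.001 -0.    -0.001  0.    -0.001]
```

Call:
arm_command:
  commands:
    - [-0.03,-0.01,-0.1,0,0,0,0]
    - [0,0,-0.1,0,0,0,0]
    - [0,0,-0.1,0,0,0,0]
    - [0,0,-0.08,0,0,0,0]
    - [0,0,0,0,0,0,0]
    - [0,0,0,0,0,0,0]
    - [0,0,0,0,0,0,-0.6]
    - [0,0,0,0,0,0,-0.6]

```text
time: 5.58
ee_pos: [0.5997, 0.0741, 0.0388]
ee_rot: [0.0, 0.157, 0.988, 0.0]
ft_force: [-0.5, 0.4, 1.1]
finger_gap: 0.0372
grip_force: 0.0
```

Call:
arm_command:
  commands:
    - [0,0,0,0,0,0,-0.65]
    - [0,0,0,0,0,0,-0.7]
    - [0,0,0,0,0,0,-0.75]
    - [0,0,0,0,0,0,-1]
    - [0,0,0,0,0,0,-1]
    - [0,0,0,0,0,0,-1]
    - [0,0,0,0,0,0,-1]
    - [0,0,0,0,0,0,-1]

```text
time: 6.25
ee_pos: [0.5995, 0.0743, 0.0387]
ee_rot: [0.0, 0.157, 0.988, 0.0]
ft_force: [0.4, 0.5, 2.0]
finger_gap: 0.0133
grip_force: 30.0
```

Call:
arm_command:
  commands:
    - [0,0,0.05,0,0,0,-1]
    - [0,0,0.1,0,0,0,-1]
    - [0,0,0.1,0,0,0,-1]
    - [0,0,0.15,0,0,0,-1]
    - [0,0,0.1,0,0,0,-1]
    - [0,0,0.1,0,0,0,-1]
    - [0,0,0,0,0,0,-1]
    - [0,0,0,0,0,0,-1]

```text
time: 6.92
ee_pos: [0.5997, 0.0741, 0.0993]
ee_rot: [0.001, 0.157, 0.988, 0.0]
ft_force: [0.2, -0.4, -0.8]
finger_gap: 0.0133
grip_force: 30.0
```

```bash
python3 - <<'E'
from h import *
print(ctrl.get_obs()["ee_pos"],ctrl.get_obs()["finger_gap"])
c=ctrl.camera("side"); p=proj(np.array([.599,.0739,.09]),c).astype(int)
i=c["img"][p[1]-50:p[1]+50,p[0]-60:p[0]+60]; cv2.imwrite("pics/s2.png",cv2.resize(i,None,fx=6,fy=6,interpolation=2))
E
```

```text
[0.59965225 0.07409404 0.09928051] 0.01329369412564888
```

View pics/s2.png

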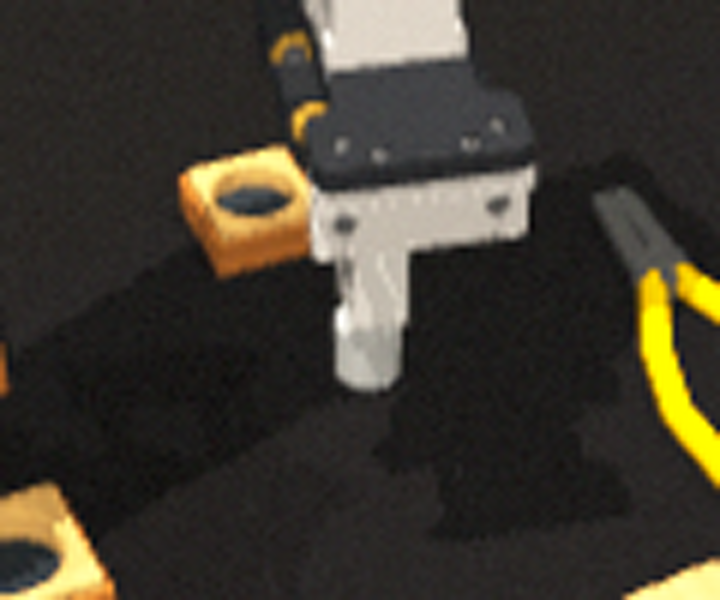

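Call:
arm_command:
  commands:
    - [-0.1,0.01,0,0,0,0,-1]
    - [-0.2,0.02,0,0,0,0,-1]
    - [-0.25,0.03,0,0,0,0,-1]
    - [-0.25,0.03,0,0,0,0,-1]
    - [-0.25,0.02,0,0,0,0,-1]
    - [-0.2,0.02,0,0,0,0,-1]
    - [-0.1,0.01,0,0,0,0,-1]
    - [-0.045,0,0,0,0,0,-1]

```text
time: 7.63
ee_pos: [0.4579, 0.0882, 0.0981]
ee_rot: [-0.001, 0.156, 0.988, -0.0]
ft_force: [-0.1, 0.6, -0.0]
finger_gap: 0.0132
grip_force: 30.0
```

Call:
arm_command:
  commands:
    - [0,0,0,0,0,0,-1]
    - [0,0,-0.08,0,0,0,-1]
    - [0,0,-0.08,0,0,0,-1]
    - [0,0,-0.08,0,0,0,-1]
    - [0,0,0,0,0,0,-1]
    - [0,0,0,0,0,0,-1]
    - [0,0,0,0,0,0,-1]
    - [0,0,0,0,0,0,-1]

```text
time: 8.3
ee_pos: [0.46, 0.088, 0.0745]
ee_rot: [0.0, 0.157, 0.988, 0.0]
ft_force: [0.0, 0.5, -0.9]
finger_gap: 0.0131
grip_force: 30.0
```

Call:
arm_command:
  commands:
    - [0,0,-0.08,0,0,0,-1]
    - [0,0,-0.08,0,0,0,-1]
    - [0,0,-0.06,0,0,0,-1]
    - [0,0,-0.03,0,0,0,-1]
    - [0,0,-0.02,0,0,0,-1]
    - [0,0,0,0,0,0,-1]
    - [0,0,0,0,0,0,-1]
    - [0,0,0,0,0,0,-1]

```text
time: 8.97
ee_pos: [0.4598, 0.0881, 0.0476]
ee_rot: [0.0, 0.157, 0.988, 0.0]
ft_force: [0.3, -0.6, -0.7]
finger_gap: 0.0133
grip_force: 30.0
```

Call:
arm_command:
  commands:
    - [0,0,0,0,0,0,-0.65]
    - [0,0,0,0,0,0,-0.6]
    - [0,0,0,0,0,0,-0.4]
    - [0,0,0,0,0,0,-0.4]
    - [0,0,0.1,0,0,0,-0.4]
    - [0,0,0.2,0,0,0,-0.4]
    - [0,0,0.3,0,0,0,-0.4]
    - [0,0,0.3,0,0,0,-0.4]

```text
time: 9.63
ee_pos: [0.4589, 0.0878, 0.1387]
ee_rot: [-0.001, 0.157, 0.988, -0.0]
ft_force: [0.2, 0.8, -0.6]
finger_gap: 0.0283
grip_force: 0.0
```

Call:
arm_command:
  commands:
    - [0.02,-0.2,0,0,0,0,0]
    - [0.03,-0.3,0,0,0,0,0]
    - [0.03,-0.3,0,0,0,0,0]
    - [0.03,-0.3,-0.1,0,0,0,0]
    - [0.03,-0.25,-0.2,0,0,0,0]
    - [0.03,-0.15,-0.2,0,0,0,0]
    - [0.005,-0.093,-0.12,0,0,0,0]
    - [0,0,0,0,0,0,0]

```text
time: 10.3
ee_pos: [0.4758, -0.0739, 0.0742]
ee_rot: [-0.002, 0.159, 0.987, -0.001]
ft_force: [0.5, 0.9, -0.4]
finger_gap: 0.0471
grip_force: 0.0
```

Call:
arm_command:
  commands:
    - [0,0,0,0,0,0,-0.2]
    - [0,0,-0.1,0,0,0,-0.2]
    - [0,0,-0.1,0,0,0,-0.2]
    - [0,0,0,0,0,0,-0.2]
    - [0,0,0,0,0,0,-0.2]
    - [0,0,0,0,0,0,-0.2]
    - [0,0,0,0,0,0,-0.2]
    - [0,0,0,0,0,0,-0.2]

```text
time: 10.97
ee_pos: [0.4775, -0.0711, 0.0558]
ee_rot: [0.0, 0.157, 0.988, 0.0]
ft_force: [-1.2, -1.4, 0.1]
finger_gap: 0.0375
grip_force: 0.0
```

```bash
python3 - <<'E'
from m import *
print(ctrl.get_obs()["ee_pos"].round(4))
c={n:ctrl.camera(n) for n in("top","side")}
p=proj(np.array([.46,.088,.03]),c["side"]).astype(int)
i=c["side"]["img"][p[1]-30:p[1]+80,p[0]-50:p[0]+90]; a=cv2.resize(i,None,fx=5,fy=5,interpolation=2)
p=proj(np.array([.46,.088,.03]),c["top"]).astype(int)
i=c["top"]["img"][p[1]-25:p[1]+25,p[0]-25:p[0]+25]; b=cv2.resize(i,(200,200),interpolation=2)
a[:200,500:700]=b
cv2.imwrite("pics/s3.png",a)
E
```

```text
[ 0.4775 -0.0711  0.0558]
```

View pics/s3.png

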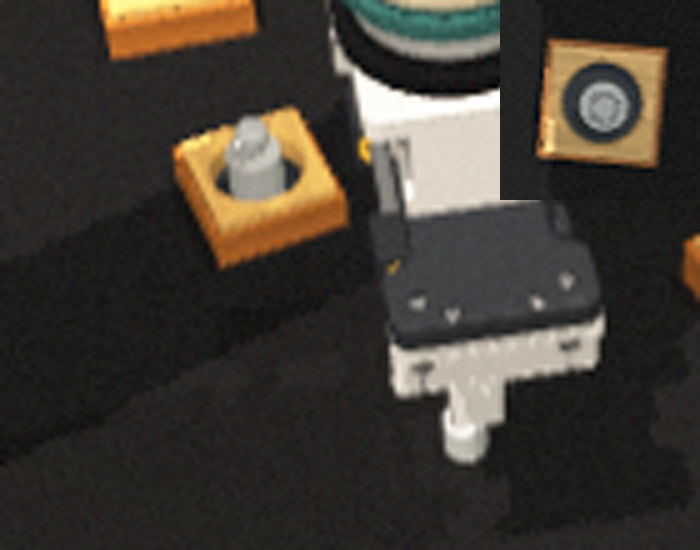

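Call:
arm_command:
  commands:
    - [0,0,-0.1,0,0,0,-0.2]
    - [0,0,-0.1,0,0,0,-0.2]
    - [0,0,-0.05,0,0,0,-0.2]
    - [0,0,0,0,0,0,-0.3]
    - [0,0,0,0,0,0,-0.5]
    - [0,0,0,0,0,0,-0.6]
    - [0,0,0,0,0,0,-0.65]
    - [0,0,0,0,0,0,-0.7]

```text
time: 11.73
ee_pos: [0.4774, -0.0713, 0.0307]
ee_rot: [0.0, 0.157, 0.988, 0.0]
ft_force: [-0.2, -0.3, 0.4]
finger_gap: 0.0147
grip_force: 0.1
```

Call:
arm_command:
  commands:
    - [0,0,0,0,0,0,-0.75]
    - [0,0,0,0,0,0,-0.8]
    - [0,0,0,0,0,0,-1]
    - [0,0,0,0,0,0,-1]
    - [0,0,0,0,0,0,-1]
    - [0,0,0.05,0,0,0,-1]
    - [0,0,0.05,0,0,0,-1]
    - [0,0,0,0,0,0,-1]

```text
time: 12.4
ee_pos: [0.4776, -0.0714, 0.0413]
ee_rot: [0.001, 0.157, 0.988, -0.0]
ft_force: [0.0, 0.3, -1.1]
finger_gap: 0.0103
grip_force: 30.0
```

Call:
arm_command:
  commands:
    - [0,0,0.1,0,0,0,-1]
    - [0,0,0.2,0,0,0,-1]
    - [0,0,0.2,0,0,0,-1]
    - [0.05,0.1,0.15,0,0,0,-1]
    - [0.1,0.2,0.05,0,0,0,-1]
    - [0.1,0.2,0,0,0,0,-1]
    - [0.13,0.25,0,0,0,0,-1]
    - [0.13,0.25,0,0,0,0,-1]

```text
time: 13.07
ee_pos: [0.5286, 0.0294, 0.1115]
ee_rot: [0.0, 0.157, 0.988, -0.0]
ft_force: [0.9, 0.6, -0.5]
finger_gap: 0.0101
grip_force: 30.0
```

Call:
arm_command:
  commands:
    - [0.13,0.25,0,0,0,0,-1]
    - [0.13,0.25,0,0,0,0,-1]
    - [0.13,0.25,0,0,0,0,-1]
    - [0.13,0.25,0,0,0,0,-1]
    - [0.13,0.25,0,0,0,0,-1]
    - [0.13,0.25,0,0,0,0,-1]
    - [0.13,0.25,0,0,0,0,-1]
    - [0.1,0.15,0,0,0,0,-1]

```text
time: 13.73
ee_pos: [0.6294, 0.2228, 0.1111]
ee_rot: [-0.0, 0.155, 0.988, 0.001]
ft_force: [0.3, 0.3, -1.0]
finger_gap: 0.0105
grip_force: 30.0
```

Call:
arm_command:
  commands:
    - [0.1,0.08,0,0,0,0,-1]
    - [0.02,0.01,0,0,0,0,-1]
    - [0,0,0,0,0,0,-1]
    - [0,0,-0.1,0,0,0,-1]
    - [0,0,-0.1,0,0,0,-1]
    - [0,0,-0.1,0,0,0,-1]
    - [0,0,0,0,0,0,-1]
    - [0,0,0,0,0,0,-1]

```text
time: 14.4
ee_pos: [0.6401, 0.2269, 0.0791]
ee_rot: [-0.001, 0.157, 0.988, -0.001]
ft_force: [0.0, -0.1, -0.2]
finger_gap: 0.0103
grip_force: 30.0
```

Call:
arm_command:
  commands:
    - [-0.05,0,0,0,0,0,-1]
    - [-0.035,0.01,-0.05,0,0,0,-1]
    - [0,0,-0.08,0,0,0,-1]
    - [0,0,0,0,0,0,-1]
    - [0,0,0,0,0,0,-1]
    - [0,0,0,0,0,0,-1]
    - [0,0,0,0,0,0,-1]
    - [0,0,0,0,0,0,-1]

```text
time: 15.07
ee_pos: [0.6331, 0.2288, 0.0677]
ee_rot: [0.0, 0.157, 0.988, 0.0]
ft_force: [-0.8, -0.3, -0.8]
finger_gap: 0.01
grip_force: 30.0
```

Call:
arm_command:
  commands:
    - [0,0,-0.08,0,0,0,-1]
    - [0,0,-0.08,0,0,0,-1]
    - [0,0,-0.06,0,0,0,-1]
    - [0,0,-0.04,0,0,0,-1]
    - [0,0,-0.01,0,0,0,-1]
    - [0,0,0,0,0,0,-1]
    - [0,0,0,0,0,0,-1]
    - [0,0,0,0,0,0,-1]

```text
time: 15.73
ee_pos: [0.633, 0.2288, 0.0407]
ee_rot: [0.0, 0.157, 0.988, 0.0]
ft_force: [-0.1, -0.1, -0.1]
finger_gap: 0.0103
grip_force: 30.0
```

Call:
arm_command:
  commands:
    - [-0.015,0,-0.01,0,0,0,-1]
    - [0,0,0,0,0,0,-1]
    - [0,0,0,0,0,0,-1]
    - [0,0,0,0,0,0,-0.7]
    - [0,0,0,0,0,0,-0.65]
    - [0,0,0,0,0,0,-0.5]
    - [0,0,0,0,0,0,-0.4]
    - [0,0,0,0,0,0,-0.4]

```text
time: 16.4
ee_pos: [0.6313, 0.2287, 0.0395]
ee_rot: [0.0, 0.157, 0.988, 0.0]
ft_force: [0.7, -0.2, 0.8]
finger_gap: 0.0275
grip_force: 0.0
```

Call:
arm_command:
  commands:
    - [0,0,0.1,0,0,0,-0.4]
    - [0,0,0.2,0,0,0,-0.4]
    - [0,0,0.3,0,0,0,-0.4]
    - [0,0,0.3,0,0,0,-0.4]
    - [0,0,0.1,0,0,0,0]
    - [-0.1,-0.3,0,0,0,0,0]
    - [-0.1,-0.4,0,0,0,0,0]
    - [-0.1,-0.4,0,0,0,0,0]

```text
time: 17.07
ee_pos: [0.6007, 0.119, 0.14]
ee_rot: [0.0, 0.155, 0.988, 0.0]
ft_force: [1.0, -2.0, -0.3]
finger_gap: 0.0467
grip_force: 0.0
```

```bash
python3 - <<'E'
from m import *
print(ctrl.get_obs()["ee_pos"].round(4))
c={n:ctrl.camera(n) for n in("top","side")}
p=proj(np.array([.63,.228,.03]),c["side"]).astype(int)
i=c["side"]["img"][p[1]-40:p[1]+40,p[0]-50:p[0]+50]; a=cv2.resize(i,None,fx=5,fy=5,interpolation=2)
p=proj(np.array([.63,.228,.03]),c["top"]).astype(int)
i=c["top"]["img"][p[1]-25:p[1]+25,p[0]-25:p[0]+25]; b=cv2.resize(i,(200,200),interpolation=2)
a[:200,300:]=b
cv2.imwrite("pics/s4.png",a)
E
```

```text
[0.6007 0.119  0.14  ]
```

View pics/s4.png

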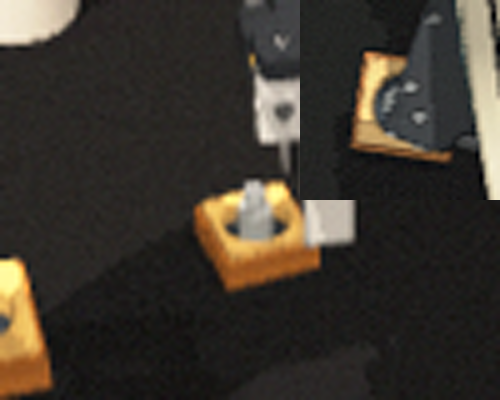

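Call:
arm_command:
  commands:
    - [-0.1,-0.35,0,0,0,0,0]
    - [-0.12,-0.36,0,0,0,0,0]
    - [-0.12,-0.36,0,0,0,0,0]
    - [-0.12,-0.36,0,0,0,0,0]
    - [-0.12,-0.36,0,0,0,0,0]
    - [-0.12,-0.36,0,0,0,0,0]
    - [-0.12,-0.36,0,0,0,0,0]
    - [-0.12,-0.36,0,0,0,0,0]

```text
time: 17.83
ee_pos: [0.5067, -0.1695, 0.1397]
ee_rot: [0.0, 0.157, 0.988, 0.0]
ft_force: [0.6, -0.3, 0.4]
finger_gap: 0.0469
grip_force: 0.0
```

Call:
arm_command:
  commands:
    - [-0.12,-0.36,0,0,0,0,0]
    - [-0.12,-0.36,0,0,0,0,0]
    - [-0.12,-0.25,-0.1,0,0,0,0]
    - [-0.12,-0.13,-0.2,0,0,0,0]
    - [0,0,-0.2,0,0,0,0]
    - [0,0,0,0,0,0,0]
    - [0,0,0,0,0,0,0]
    - [0,0,0,0,0,0,0]

```text
time: 18.5
ee_pos: [0.4605, -0.2775, 0.0902]
ee_rot: [0.001, 0.156, 0.988, 0.0]
ft_force: [0.6, 0.0, 0.8]
finger_gap: 0.0472
grip_force: 0.0
```

Call:
arm_command:
  commands:
    - [-0.03,-0.015,0,0,0,0,0]
    - [0,0,-0.1,0,0,0,0]
    - [0,0,-0.1,0,0,0,0]
    - [0,0,-0.1,0,0,0,0]
    - [0,0,-0.1,0,0,0,0]
    - [0,0,-0.09,0,0,0,0]
    - [0,0,0,0,0,0,-0.1]
    - [0,0,0,0,0,0,-0.3]

```text
time: 19.17
ee_pos: [0.4557, -0.2794, 0.0395]
ee_rot: [-0.001, 0.157, 0.988, 0.0]
ft_force: [0.1, 0.6, -0.4]
finger_gap: 0.0386
grip_force: 0.0
```

Call:
arm_command:
  commands:
    - [0,0,0,0,0,0,-0.45]
    - [0,0,0,0,0,0,-0.5]
    - [0,0,0,0,0,0,-0.55]
    - [0,0,0,0,0,0,-0.6]
    - [0,0,0,0,0,0,-0.65]
    - [0,0,0,0,0,0,-1]
    - [0,0,0,0,0,0,-1]
    - [0,0,0,0,0,0,-1]

```text
time: 19.83
ee_pos: [0.4567, -0.2794, 0.0409]
ee_rot: [0.0, 0.157, 0.988, 0.0]
ft_force: [1.0, 2.6, 5.3]
finger_gap: 0.0173
grip_force: 30.0
```

Call:
arm_command:
  commands:
    - [0,0,0.05,0,0,0,-1]
    - [0,0,0.1,0,0,0,-1]
    - [0,0,0.15,0,0,0,-1]
    - [0,0,0.2,0,0,0,-1]
    - [0,0.05,0.2,0,0,0,-1]
    - [0,0.1,0.1,0,0,0,-1]
    - [0,0.2,0.05,0,0,0,-1]
    - [0,0.25,0,0,0,0,-1]

```text
time: 20.5
ee_pos: [0.4566, -0.2208, 0.127]
ee_rot: [0.001, 0.158, 0.987, -0.001]
ft_force: [1.1, 0.1, -3.2]
finger_gap: 0.0178
grip_force: 30.0
```

Call:
arm_command:
  commands:
    - [0.02,0.25,0,0,0,0,-1]
    - [0.02,0.25,0,0,0,0,-1]
    - [0.02,0.25,0,0,0,0,-1]
    - [0.02,0.25,0,0,0,0,-1]
    - [0.02,0.25,0,0,0,0,-1]
    - [0.02,0.25,0,0,0,0,-1]
    - [0.02,0.25,0,0,0,0,-1]
    - [0.02,0.25,0,0,0,0,-1]

```text
time: 21.17
ee_pos: [0.4715, -0.0182, 0.1255]
ee_rot: [-0.0, 0.157, 0.988, -0.0]
ft_force: [0.1, 0.2, -1.8]
finger_gap: 0.0172
grip_force: 30.0
```

Call:
arm_command:
  commands:
    - [0.02,0.25,0,0,0,0,-1]
    - [0.02,0.25,0,0,0,0,-1]
    - [0,0.25,0,0,0,0,-1]
    - [0,0.25,0,0,0,0,-1]
    - [0,0.25,0,0,0,0,-1]
    - [0,0.25,0,0,0,0,-1]
    - [0,0.25,0,0,0,0,-1]
    - [0,0.2,0,0,0,0,-1]

```text
time: 21.83
ee_pos: [0.4752, 0.1777, 0.1255]
ee_rot: [-0.0, 0.156, 0.988, 0.0]
ft_force: [-0.1, -0.5, -2.3]
finger_gap: 0.0172
grip_force: 30.0
```

Call:
arm_command:
  commands:
    - [0,0.15,0,0,0,0,-1]
    - [0,0.1,0,0,0,0,-1]
    - [0,0.07,0,0,0,0,-1]
    - [0,0,0,0,0,0,-1]
    - [0,0,-0.1,0,0,0,-1]
    - [0,0,-0.1,0,0,0,-1]
    - [0,0,-0.1,0,0,0,-1]
    - [0,0,0,0,0,0,-1]

```text
time: 22.5
ee_pos: [0.4747, 0.2055, 0.093]
ee_rot: [-0.002, 0.158, 0.988, -0.001]
ft_force: [0.1, 0.2, -1.7]
finger_gap: 0.0176
grip_force: 30.0
```

Call:
arm_command:
  commands:
    - [0,0.1,0,0,0,0,-1]
    - [0,0.1,0,0,0,0,-1]
    - [0,0,0,0,0,0,-1]
    - [0,0,0,0,0,0,-1]
    - [0,0,0,0,0,0,-1]
    - [0,0,0,0,0,0,-1]
    - [0,0,0,0,0,0,-1]
    - [0,0,0,0,0,0,-1]

```text
time: 23.17
ee_pos: [0.4763, 0.227, 0.0956]
ee_rot: [0.0, 0.157, 0.988, -0.0]
ft_force: [0.2, -0.1, -2.0]
finger_gap: 0.0173
grip_force: 30.0
```

Call:
arm_command:
  commands:
    - [0,0,-0.1,0,0,0,-1]
    - [0,0,-0.1,0,0,0,-1]
    - [0,0,-0.1,0,0,0,-1]
    - [0,0,-0.08,0,0,0,-1]
    - [0,0,-0.05,0,0,0,-1]
    - [0,0,-0.02,0,0,0,-1]
    - [0,0,0,0,0,0,-1]
    - [0,0,0,0,0,0,-1]

```text
time: 23.83
ee_pos: [0.4763, 0.2273, 0.0504]
ee_rot: [-0.0, 0.157, 0.988, -0.0]
ft_force: [0.0, 0.8, -1.1]
finger_gap: 0.0175
grip_force: 30.0
```

Call:
arm_command:
  commands:
    - [0,0,-0.01,0,0,0,-1]
    - [0,0,0,0,0,0,-1]
    - [0,0,0,0,0,0,-1]
    - [0,0,0,0,0,0,-0.55]
    - [0,0,0,0,0,0,-0.5]
    - [0,0,0,0,0,0,-0.3]
    - [0,0,0,0,0,0,-0.2]
    - [0,0,0,0,0,0,-0.2]

```text
time: 24.5
ee_pos: [0.4763, 0.2273, 0.0496]
ee_rot: [0.0, 0.157, 0.988, 0.0]
ft_force: [-0.3, -0.0, -0.3]
finger_gap: 0.0369
grip_force: 0.0
```

Call:
arm_command:
  commands:
    - [0,0,0.1,0,0,0,-0.2]
    - [0,0,0.2,0,0,0,-0.2]
    - [0,0,0.3,0,0,0,-0.2]
    - [0,0,0.3,0,0,0,-0.2]
    - [0.05,-0.3,0.2,0,0,0,0]
    - [0.05,-0.36,0,0,0,0,0]
    - [0.1,-0.36,0,0,0,0,0.1]
    - [0.1,-0.36,0,0,0,0,0.1]

```text
time: 25.17
ee_pos: [0.5065, 0.0882, 0.161]
ee_rot: [0.001, 0.156, 0.988, 0.0]
ft_force: [1.1, -0.1, -0.1]
finger_gap: 0.0515
grip_force: 0.0
```

```bash
python3 - <<'E'
from m import *
print(ctrl.get_obs()["ee_pos"].round(4))
c={n:ctrl.camera(n) for n in("top","side")}
p=proj(np.array([.476,.227,.03]),c["side"]).astype(int)
i=c["side"]["img"][p[1]-40:p[1]+40,p[0]-50:p[0]+50]; a=cv2.resize(i,None,fx=5,fy=5,interpolation=2)
p=proj(np.array([.476,.227,.03]),c["top"]).astype(int)
i=c["top"]["img"][p[1]-25:p[1]+25,p[0]-25:p[0]+25]; b=cv2.resize(i,(200,200),interpolation=2)
a[:200,300:]=b
cv2.imwrite("pics/s5.png",a)
E
```

```text
[0.5065 0.0882 0.161 ]
```

View pics/s5.png

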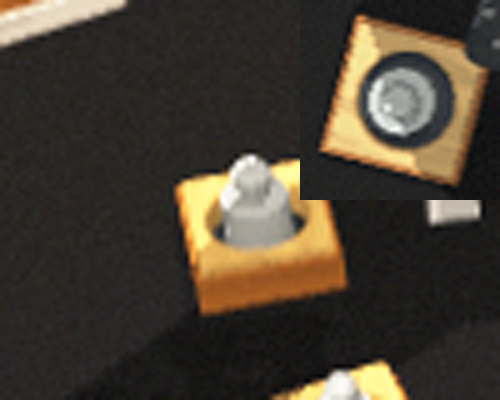

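Call:
arm_command:
  commands:
    - [0.1,-0.33,0,0,0,0,0.1]
    - [0.11,-0.36,0,0,0,0,0.1]
    - [0.11,-0.36,0,0,0,0,0.1]
    - [0.11,-0.36,0,0,0,0,0.1]
    - [0.11,-0.36,0,0,0,0,0.1]
    - [0.11,-0.36,0,0,0,0,0.1]
    - [0.11,-0.36,0,0,0,0,0.1]
    - [0.11,-0.36,0,0,0,0,0.1]

```text
time: 25.93
ee_pos: [0.5936, -0.1967, 0.1602]
ee_rot: [0.0, 0.157, 0.988, 0.0]
ft_force: [0.9, 0.1, -0.0]
finger_gap: 0.0518
grip_force: 0.0
```

Call:
arm_command:
  commands:
    - [0.11,-0.36,0,0,0,0,0.1]
    - [0.11,-0.3,0,0,0,0,0.1]
    - [0.03,-0.2,-0.1,0,0,0,0.1]
    - [0,0,-0.2,0,0,0,0.1]
    - [0,0,-0.2,0,0,0,0.1]
    - [0,0,0,0,0,0,0.1]
    - [0,0,0,0,0,0,0.1]
    - [0,0,0,0,0,0,0.1]

```text
time: 26.6
ee_pos: [0.6191, -0.2812, 0.1107]
ee_rot: [0.001, 0.156, 0.988, -0.0]
ft_force: [-0.8, -1.1, 0.9]
finger_gap: 0.0517
grip_force: 0.0
```

Call:
arm_command:
  commands:
    - [0.01,-0.02,-0.1,0,0,0,0.1]
    - [0,0,-0.1,0,0,0,0.1]
    - [0,0,-0.1,0,0,0,0.1]
    - [0,0,-0.1,0,0,0,0.1]
    - [0,0,-0.1,0,0,0,0.1]
    - [0,0,-0.06,0,0,0,0.1]
    - [0,0,0,0,0,0,0]
    - [0,0,0,0,0,0,-0.1]

```text
time: 27.27
ee_pos: [0.619, -0.2836, 0.0529]
ee_rot: [-0.0, 0.157, 0.988, 0.0]
ft_force: [0.1, -0.2, -0.2]
finger_gap: 0.0441
grip_force: 0.0
```

Call:
arm_command:
  commands:
    - [0,0,0,0,0,0,-0.3]
    - [0,0,0,0,0,0,-0.4]
    - [0,0,0,0,0,0,-0.45]
    - [0,0,0,0,0,0,-0.5]
    - [0,0,0,0,0,0,-0.6]
    - [0,0,0,0,0,0,-1]
    - [0,0,0,0,0,0,-1]
    - [0,0,0,0,0,0,-1]

```text
time: 27.93
ee_pos: [0.6201, -0.2828, 0.0541]
ee_rot: [0.001, 0.156, 0.988, 0.001]
ft_force: [0.2, 3.7, 4.9]
finger_gap: 0.0224
grip_force: 30.0
```

Call:
arm_command:
  commands:
    - [0,0,0.05,0,0,0,-1]
    - [0,0,0.1,0,0,0,-1]
    - [0,0,0.15,0,0,0,-1]
    - [0,0,0.15,0,0,0,-1]
    - [0,0,0.1,0,0,0,-1]
    - [0,0,0.05,0,0,0,-1]
    - [0,0,0,0,0,0,-1]
    - [0,0,0,0,0,0,-1]

```text
time: 28.6
ee_pos: [0.6187, -0.2839, 0.1131]
ee_rot: [-0.0, 0.157, 0.988, -0.0]
ft_force: [-0.9, -0.0, -6.0]
finger_gap: 0.0227
grip_force: 30.0
```

Call:
arm_command:
  commands:
    - [0.01,0.1,0,0,0,0,-1]
    - [0.02,0.2,0,0,0,0,-1]
    - [0.02,0.25,0,0,0,0,-1]
    - [0.03,0.3,0,0,0,0,-1]
    - [0.03,0.3,0,0,0,0,-1]
    - [0.03,0.3,0,0,0,0,-1]
    - [0.02,0.25,0,0,0,0,-1]
    - [0.01,0.2,0,0,0,0,-1]

```text
time: 29.27
ee_pos: [0.6358, -0.0889, 0.1124]
ee_rot: [-0.001, 0.155, 0.988, 0.001]
ft_force: [0.3, 0.6, -5.4]
finger_gap: 0.0228
grip_force: 30.0
```

Call:
arm_command:
  commands:
    - [0,0.1,0,0,0,0,-1]
    - [0,0.03,0,0,0,0,-1]
    - [0,0,0,0,0,0,-1]
    - [0,0,0,0,0,0,-1]
    - [0,0,0,0,0,0,-1]
    - [0,0,0,0,0,0,-1]
    - [0,0,0,0,0,0,-1]
    - [0,0,0,0,0,0,-1]

```text
time: 29.93
ee_pos: [0.6361, -0.0817, 0.1135]
ee_rot: [0.0, 0.157, 0.988, -0.0]
ft_force: [-0.3, -0.8, -5.6]
finger_gap: 0.0229
grip_force: 30.0
```

```bash
python3 - <<'E'
from m import *
print(ctrl.get_obs()["ee_pos"].round(4))
c={n:ctrl.camera(n) for n in("top","side")}
p=proj(np.array([.636,-.08,.05]),c["side"]).astype(int)
i=c["side"]["img"][p[1]-60:p[1]+60,p[0]-65:p[0]+65]; a=cv2.resize(i,None,fx=5,fy=5,interpolation=2)
cv2.imwrite("pics/s6.png",a)
E
```

```text
[ 0.6361 -0.0817  0.1135]
```

View pics/s6.png

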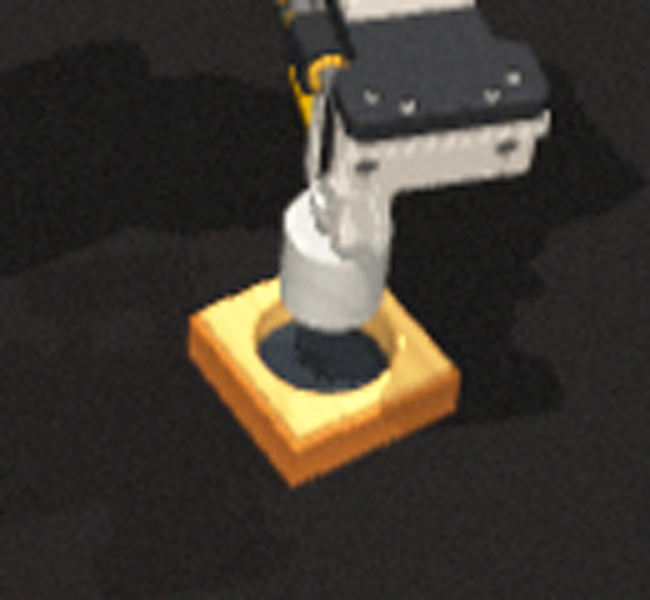

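Call:
arm_command:
  commands:
    - [0,0.015,-0.1,0,0,0,-1]
    - [0,0,-0.1,0,0,0,-1]
    - [0,0,-0.1,0,0,0,-1]
    - [0,0,-0.1,0,0,0,-1]
    - [0,0,-0.07,0,0,0,-1]
    - [0,0,-0.03,0,0,0,-1]
    - [0,0,0,0,0,0,-1]
    - [0,0,0,0,0,0,-1]

```text
time: 30.7
ee_pos: [0.6364, -0.0793, 0.0633]
ee_rot: [0.0, 0.157, 0.988, -0.0]
ft_force: [0.2, -0.1, -4.8]
finger_gap: 0.0227
grip_force: 30.0
```

Call:
arm_command:
  commands:
    - [0,0,-0.01,0,0,0,-1]
    - [0,0,0,0,0,0,-1]
    - [0,0,0,0,0,0,-1]
    - [0,0,0,0,0,0,-1]
    - [0,0,0,0,0,0,-1]
    - [0,0,0,0,0,0,-1]
    - [0,0,0,0,0,0,-1]
    - [0,0,0,0,0,0,-1]

```text
time: 31.37
ee_pos: [0.6363, -0.0792, 0.0625]
ee_rot: [0.0, 0.157, 0.988, 0.0]
ft_force: [0.1, 0.0, -4.6]
finger_gap: 0.0225
grip_force: 30.0
```

Call:
arm_command:
  commands:
    - [0,0,-0.01,0,0,0,-1]
    - [0,0,0,0,0,0,-1]
    - [0,0,0,0,0,0,-1]
    - [0,0,0,0,0,0,-0.45]
    - [0,0,0,0,0,0,-0.4]
    - [0,0,0,0,0,0,-0.2]
    - [0,0,0,0,0,0,0]
    - [0,0,0,0,0,0,0]

```text
time: 32.03
ee_pos: [0.6364, -0.0793, 0.0615]
ee_rot: [0.0, 0.157, 0.988, -0.0]
ft_force: [0.7, 1.0, -0.0]
finger_gap: 0.0442
grip_force: 0.0
```

Call:
arm_command:
  commands:
    - [0,0,0.1,0,0,0,0]
    - [0,0,0.2,0,0,0,0]
    - [0,0,0.3,0,0,0,0]
    - [0,0,0.3,0,0,0,0]
    - [0,-0.2,0.2,0,0,0,0]
    - [-0.1,-0.35,0,0,0,0,0]
    - [-0.1,-0.35,0,0,0,0,0]
    - [-0.1,-0.35,0,0,0,0,0]

```text
time: 32.7
ee_pos: [0.6064, -0.2053, 0.1731]
ee_rot: [0.001, 0.156, 0.988, -0.0]
ft_force: [0.9, -0.3, 0.2]
finger_gap: 0.0469
grip_force: 0.0
```

Call:
arm_command:
  commands:
    - [-0.1,-0.3,0,0,0,0,0]
    - [-0.1,-0.3,0,0,0,0,0]
    - [0,-0.2,0,0,0,0,0]
    - [0,0,0,0,0,0,0]
    - [0,0,0,0,0,0,0]
    - [0,0,0,0,0,0,0]
    - [0,0,0,0,0,0,0]
    - [0,0,0,0,0,0,0]

```text
time: 33.37
ee_pos: [0.5869, -0.2823, 0.1716]
ee_rot: [0.0, 0.155, 0.988, 0.0]
ft_force: [-0.1, -0.6, -0.4]
finger_gap: 0.047
grip_force: 0.0
```

```bash
python3 - <<'E'
from m import *
print(ctrl.get_obs()["ee_pos"].round(4))
c={n:ctrl.camera(n) for n in("top","side")}
a=cv2.resize(c["side"]["img"][190:340,210:410],None,fx=2,fy=2,interpolation=2)
b=cv2.resize(c["top"]["img"][130:330,205:425],(440,400),interpolation=2)
o=np.zeros((400,800,3),np.uint8);o[:300,:400]=a;o[:,360:]=b;o[:300,:360]=a[:,:360]
cv2.imwrite("pics/s7.png",o)
E
```

```text
[ 0.5869 -0.2823  0.1716]
```

View pics/s7.png

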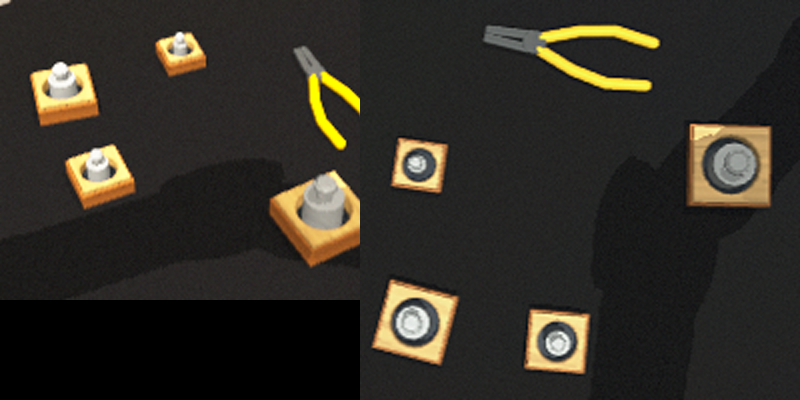

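All four weights show upright in their own wells, and the pliers look unmoved. The gripper is clear of everything, so I'm handing in.

```bash
python3 -c "
from station import ctrl
print(ctrl.close_job())"
```

```text
the job is handed in; nothing more can be done
None
```

All four weights are standing in the wells of their own boxes, each lowered in with none knocked over, and the job is handed in at about 33.5 s (no verdict was returned); I never went near the bottle or pliers, though I only checked the pliers in the last picture.

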